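# Hold the recessed reset of the extractor's control box down with a marker

### The job

The dust extractor's control box has to be reset, but a brown screw-lid jar has been left standing on its recessed reset button. Lift the jar off and stand it upright on the bench, then take the marker out of the wooden pen block and, gripping the marker, reach its foot down through the round hole in the box's cover and press the reset button fully down. Use only the marker on the button, do not knock the jar over or push the other things on the bench about, and finish while still gripping the marker and holding the button down.

Things in the scene. Friction and masses are not known exactly. Their poses are not given: they have to be found in the camera images.
- control_box: grey control box, 150 x 110 x 60 mm (x, y, z), fixed to the bench; origin at the centre of its underside, z up. The front panel with a rocker switch faces the box's own -x; cooling slots lie in the +x half of the flat cover. Its yaw and place vary; it may stand left or right of the middle.
- reset_hole (a point): centre of the mouth of the round reset hole, in the plane of the box's cover (60 mm above the bench), 35 mm to -x and 20 mm to +y of the box's centre in the box's frame. The hole is 24 mm wide, its rim countersunk by 3 mm, and goes straight down; the button's top lies 30 mm below the mouth. At the start the jar stands over it.
- reset_cap: white round cap of the recessed reset button, 20 mm across, at the bottom of the reset hole; its top (flat) is 12 mm above this origin, z up
- reset_button (a joint): how far the reset button is pressed, in m: 0 released, 0.005 fully down at the stop. It springs back when let go; it needs about 1.5 N to start and 4 N at the stop.
- pen_block: drilled wooden pen block, 60 x 90 x 55 mm, fixed to the bench; origin at the centre of its underside, z up. A square hole, 16 mm wide and 40 mm deep, in the middle of its top holds the marker; two narrow holes beside it are empty. It stands on the other side of the middle from the control box.
- marker: marker pen, 130 mm long, about 15 mm thick (flats of 13 mm across its own x and 14 mm across its own z), 15 g, loose, standing upright in the pen block with its foot on the hole's floor, 15 mm above the bench; about 90 mm of it stand out. Origin: half way along the marker, on its surface; its own y runs along the marker, upward; its axis lies 7 mm to own +z of the origin.
- marker_foot (a point): centre of the marker's lower end, the end that presses
- marker_head (a point): centre of the marker's upper end
- jar: brown pigment jar with a black screw lid, 48 mm across, 66 mm high, about 0.14 kg, loose, standing on the control box's cover over the reset hole; origin at the centre of its underside, z up. Grip the body, 10 to 45 mm above the underside.
- rubbing_stone: bystander: grey rubbing block, 26 x 68 x 22 mm (x, y, z), lying on the bench near the robot; origin at the centre of its underside
- stone_sample: bystander: brownish stone sample, 44 x 64 x 28 mm (x, y, z), lying on the bench; origin at the centre of its underside
- jar_small: bystander: white jar with a black lid, 44 mm across, 60 mm high, at the back of the bench; origin at the centre of its underside
- tape: bystander: roll of masking tape lying flat, 100 mm across, 25 mm high; origin at the centre of its underside
- jar_black: bystander: dark grey jar with a black lid, 60 mm across, 90 mm high, on the left of the bench; origin at the centre of its underside
Mind the look-alikes: they are no part of the job. What is shaped like the jar but purple or red is not meant.

How it is judged:
On the way, in this order (a step that is already met when the one before it is completed fails the run):
1. the jar stands upright on the bench, let go (height (world z) of jar below 0.008 m and angle between jar's own z axis and vertical below 0.1 rad and linear speed of jar below 0.02 m/s and contact force between the fingers and jar below 0.1 N), for 0.2 s.
2. the marker is lifted out of the pen block in the fingers (height (world z) of marker_foot above 0.06 m and contact force between the fingers and marker above 0.5 N), for 0.1 s.
3. the marker, in the fingers, presses the reset button fully down through the hole (value of joint reset_button above 0.004 m and contact force between marker and reset_cap above 1 N and contact force between the fingers and marker above 0.5 N), for 0.3 s.
At the end, for the whole second after the job is handed in: The fingers still grip the marker, whose foot is in the reset hole (within 11 mm of its axis, more than 28 mm below the cover) and pushes the button with more than 1 N so that it is pressed more than 4 mm of its 5 mm; the jar stands upright (within 0.1 rad) on the bench, let go and at rest (all of step 1 and all of step 3 and horizontal distance between marker_foot and reset_hole below 0.011 m and z of marker_foot in the frame of reset_hole below -0.028 m); the arm keeps its last pose, push and grip.
It fails at once if the jar is knocked over (tilted by more than 0.6 rad) (angle between jar's own z axis and vertical above 0.6 rad).
It fails at once if the fingers themselves press the button (contact force between the fingers and reset_cap above 0.5 N).
It fails at once if a bystander is pushed more than 30 mm (distance of any of rubbing_stone, stone_sample, jar_small, tape, jar_black from where it was at the start of the episode above 0.03 m).
It also fails if it takes over 61 s, if anything falls off the work surface, if the arm or the gripper's body presses on something with over 40 N, if the wrist force passes 120 N, or if a joint passes its speed limit or range.

### The arm

A 7-joint arm with a two-finger parallel gripper is mounted at the origin on a cart in front of the work surface, level with it; the furniture and walls round the work are solid. World frame = base frame: x ahead of the robot, y to its left, z up, the work surface at z = 0. Lengths are in m, angles in rad, forces in N, time in s.
With the tool pointing down it reaches from about 0.4 to 0.85 m from the base axis. Payload 10.4 kg.
Tool frame: the origin (TCP) lies on the centre line of the jaws, within the pads' length; the fingertips stand 14 mm ahead of it and the grasp point (between the pads) lies 5 mm behind it (manip.tip_reach is the distance from the TCP to the fingertips, in m); z points along the fingers, y is the line along which they close (so a half turn about z gives the same grasp; the last joint's range is limited). The gripper opens to 85 mm and grips with 20 to 120 N. Pads are 22 mm wide; open, the fingers measure 114 mm over their backs; the gripper's body (76 mm by 85 mm) begins 54 mm behind the grasp point. The pads swing forward as they close: fully open they stand 13 mm farther back than shut.
Start: joints at [-1.224, 0.332, -0.065, 1.46, 0.022, 1.35, -0.088], TCP at [0.226, 0.583, 0.245] pointing down, gripper open.
Joint ranges: [-2.6, 2.6], [-0.5, 2.12], [-1.47, 1.34], [0.16, 2.42], [-1.27, 4.41], [0.06, 2.06], [-2.6, 2.6]. Speed limits (rad/s): [2.22, 2.22, 2.79, 2.79, 3.14, 3.14, 3.14].

### API

Orientations are given as a unit quaternion [x, y, z, w].
In Python, from workcell import manip gives the robot as it stands.
- The arm moves only by the shell command python3 -m pendant 'ROWS' [FORCE]. ROWS is JSON, a list of rows, each a list of 7 numbers: the shift along the tool's x, y, z in units of 50 mm (1.0 is 50 mm), then the turn, a rotation vector about the tool's x, y, z in units of 8 degrees (1.0 is 8 degrees), then the opening, from -1 (shut) to 1 (fully open), so that 0 is half open. In form: [[dx, dy, dz, ax, ay, az, jaw], ...]. A call has exactly 10 rows; each row is the pose to reach, as a shift and turn from the pose commanded when the call began, along the tool's axes at that moment; what a row does not reach only later rows make up. A row lasts 1/8 s, in which the tool goes at most 62.5 mm and 10.7 degrees, less where a joint would pass 70% of its speed; a pose out of reach is approached as far as the arm can. A call with a gripper value outside its range is refused whole. The fingers move at their own pace and stop on an object; FORCE is the grip in N (left out, the last holds). Time passes only in rows, so rows that repeat a pose let the fingers close, or fill a call up. It gives the time, the measured TCP pose, the force, the opening and the grip force at its end, in the units of the state.
- manip.get_obs(): the state, without advancing time (a new reading comes with each control period).
- manip.camera(name): name is "scene" or "top" or "wrist"; returns (picture, depth): 420x560x3 uint8, red, green, blue; 420x560 float32, m along the optical axis (not along the pixel's ray), 0 where there is no reading.
- manip.get_calibration(name): a dict with "fx", "fy", "cx", "cy" (pixels), "D" ([k1, k2, p1, p2, k3] as OpenCV has them; the pictures are not rectified), "xyz" and "orientation" of the camera in the world. Camera axes: x right, y up, looking along -z (the intrinsics and any distortion apply to the point x, -y, -z); pixel columns grow to the right and rows downward; lengths in m; the calibration is good to about 2 mm. A picture is of the moment at which its call begins: read the wrist's pose just before it. get_calibration takes no time and is no camera call; for the wrist camera it gives the pose at the moment of the call.
- manip.hand_in(): hands the job in; it is judged then, once.
Trained networks look in the newest picture that a camera, given by its name, has taken for a name from the list of things; names that differ only in an ending like _2 or _b are one class to them, and where a whole thing is asked for, a point or a joint stands for the part that bears it (a point fixed in the world has none). Each returns a list of dicts, best first, with "p" (0 to 1); they miss things now and then, are a little off and sometimes report something else, mostly with a low value. They report only what shows in the picture. A call takes as long as a camera call. They do not tell look-alikes from the thing itself.
- manip.find_in(thing, camera): "box" ([left, top, right, bottom] in pixels, round what is visible of it).
- manip.trace(thing, camera): "pixels" (420x560 bool, what is visible of it) and "box" ([left, top, right, bottom] in pixels, round what is visible of it).
- manip.tip_of(thing, camera): "pixel" ([column, row] in pixels: a listed point, or the origin of a listed thing).
The state is a dict: "clock": time; "joint_pos": joint angles; "joint_velocities": joint speeds; "tau": joint torques, N m; "position": TCP position; "ee_rot": TCP orientation; "ft_force": force on the tool from outside, world axes, zero at the start; "torque": the same for the moment, N m; "grip_width": opening from 0.0 (shut) to 1.0 (fully open); "grasp_force": force on a finger pad.
Only numpy, scipy, OpenCV 4.12 (cv2) and the standard library are available. Lean on these libraries where they do the work, as an engineer would, in place of code of your own. Each camera call takes 0.05 s, during which the arm holds its last target. There are 200 camera calls.

## Working session

There is one attempt and no reset: what is moved stays moved. The work goes in short steps, Python scripts to look and compute and a shell command to move; the robot and the scene stay as the last step left them, time stands still between calls to the robot, and variables do not carry over. Pictures are saved under pics/ and viewed, at most 10 in all, crops included, and the job is handed in when it is done.

```bash
mkdir -p pics; ls; cat > h.py <<'E'
import numpy as np, cv2, json
from scipy.spatial.transform import Rotation as R
from workcell import manip
def save(cam,fn):
    c=manip.get_calibration(cam); im,d=manip.camera(cam); cv2.imwrite(fn,im[:,:,::-1].copy()); return im,d,c
def pts(c,px,d):
    px=np.array(px,float).reshape(-1,1,2)
    K=np.array([[c['fx'],0,c['cx']],[0,c['fy'],c['cy']],[0,0,1]])
    n=cv2.undistortPoints(px,K,np.array(c['D'],float)).reshape(-1,2)
    d=np.array(d).reshape(-1)
    P=np.c_[n[:,0]*d,-n[:,1]*d,-d]
    return R.from_quat(c['orientation']).apply(P)+np.array(c['xyz'])
def ray(c,px,z):
    o=np.array(c['xyz']); p=pts(c,px,np.ones(len(np.array(px).reshape(-1,2))))-o
    return o+p*((z-o[2])/p[:,2:3])
def cloud(c,d,m):
    v,u=np.nonzero(m&(d>0)); return pts(c,np.c_[u,v],d[v,u])
E
python3 - <<'E'
from h import *
o=manip.get_obs(); print(o['clock'],o['position'],o['ee_rot'],o['grip_width'])
for cam in ['top','scene']:
    im,d,c=save(cam,f'pics/{cam}0.png'); print(cam,np.round(c['xyz'],3))
    for t in ['control_box','pen_block','marker','jar','rubbing_stone','stone_sample','jar_small','tape','jar_black']:
        for r in manip.trace(t,cam)[:3]:
            P=cloud(c,d,r['pixels'])
            print(t,round(r['p'],2),np.round(r['box']),np.round(np.median(P,0),3),np.round(np.percentile(P,[3,97],axis=0),3).tolist() if len(P) else '')
E
```

```text
pics
0.0 [0.22575409 0.58241482 0.2445087 ] [ 1.83824926e-01  9.82958737e-01 -7.11228993e-04 -1.12579424e-04] 0.9998304176586421
top [0.332 0.098 1.115]
control_box 0.91 [226. 209. 277. 278.] [0.51  0.141 0.06 ] [[0.427, 0.094, 0.04], [0.576, 0.205, 0.063]]
control_box 0.48 [378. 220. 393. 226.] [ 0.519 -0.175  0.107] [[0.514, -0.181, 0.05], [0.524, -0.172, 0.145]]
pen_block 0.97 [360. 210. 403. 248.] [ 0.514 -0.17   0.054] [[0.483, -0.22, 0.007], [0.555, -0.131, 0.058]]
marker 0.4 [381. 216. 395. 230.] [ 0.519 -0.175  0.112] [[0.514, -0.182, 0.05], [0.526, -0.172, 0.145]]
marker 0.38 [360. 210. 402. 246.] [ 0.515 -0.173  0.054] [[0.484, -0.223, 0.002], [0.556, -0.131, 0.058]]
jar 0.79 [296. 222. 313. 248.] [0.507 0.022 0.065] [[0.489, 0.002, 0.006], [0.53, 0.041, 0.069]]
jar 0.65 [187. 305. 214. 325.] [0.334 0.278 0.066] [[0.315, 0.26, 0.014], [0.352, 0.3, 0.07]]
rubbing_stone 0.76 [293. 267. 323. 283.] [0.41  0.011 0.021] [[0.397, -0.016, 0.017], [0.424, 0.041, 0.025]]
stone_sample 0.74 [274. 150. 302. 163.] [0.723 0.049 0.027] [[0.705, 0.022, 0.007], [0.747, 0.075, 0.031]]
jar_sma
[... 875 characters left out ...]
. 254.] [0.341 0.262 0.058] [[0.322, 0.253, -0.002], [0.415, 0.335, 0.068]]
jar 0.58 [235. 200. 258. 230.] [0.465 0.155 0.092] [[0.452, 0.14, 0.065], [0.489, 0.183, 0.126]]
rubbing_stone 0.59 [271. 267. 300. 284.] [0.403 0.002 0.017] [[0.393, -0.025, 0.002], [0.421, 0.034, 0.022]]
stone_sample 0.79 [325. 207. 353. 228.] [0.714 0.033 0.022] [[0.702, 0.01, -0.001], [0.746, 0.067, 0.028]]
jar_small 0.82 [285. 186. 298. 212.] [0.706 0.195 0.034] [[0.696, 0.181, 0.004], [0.731, 0.217, 0.059]]
tape 0.94 [361. 217. 395. 242.] [ 0.733 -0.073  0.016] [[0.682, -0.122, -0.002], [0.773, -0.033, 0.025]]
jar_black 0.9 [207. 177. 225. 211.] [0.562 0.362 0.055] [[0.549, 0.346, 0.005], [0.596, 0.393, 0.089]]
```

```bash
python3 - <<'E'
from h import *
im=cv2.imread('pics/top0.png')[120:340,130:420]; cv2.imwrite('pics/top0c.png',cv2.resize(im,None,fx=2.7,fy=2.7,interpolation=cv2.INTER_CUBIC))
im,d,c=save('top','pics/top1.png')
vs,us=np.mgrid[0:420,0:560]; P=pts(c,np.c_[us.ravel(),vs.ravel()],d.ravel())
ok=d.ravel()>0; P=P[ok]
reg=(P[:,0]>.39)&(P[:,0]<.62)&(P[:,1]>.05)&(P[:,1]<.26)
A=P[reg&(abs(P[:,2]-.061)<.006)]; 
A=A
r=cv2.minAreaRect((A[:,:2]*1000).astype(np.float32)); print('box',r,len(A))
J=P[reg&(P[:,2]>.115)]; print('jar',len(J),cv2.minEnclosingCircle((J[:,:2]*1000).astype(np.float32)),J.mean(0),np.percentile(J[:,2],[5,50,95]))
B=P[(P[:,0]>.44)&(P[:,0]<.6)&(P[:,1]<-.1)&(P[:,1]>-.27)]
B1=B[abs(B[:,2]-.055)<.005]; print('pen',cv2.minAreaRect((B1[:,:2]*1000).astype(np.float32)))
M=B[B[:,2]>.135]; print('marker',len(M),M.mean(0),np.ptp(M,axis=0))
E
```

```text
box ((508.904052734375, 179.06808471679688), (170.76904296875, 151.8599395751953), 79.14093780517578) 2336
jar 299 ((476.1945495605469, 168.8645477294922), 22.27374267578125) [0.47528148 0.16851634 0.12579641] [0.12176465 0.12609976 0.12891368]
pen ((521.0803833007812, -179.01473999023438), (90.66136169433594, 61.11723709106445), 73.18927764892578)
marker 31 [ 0.52045347 -0.17836402  0.14241969] [0.01177949 0.01370476 0.00937597]
```

View pics/top0c.png

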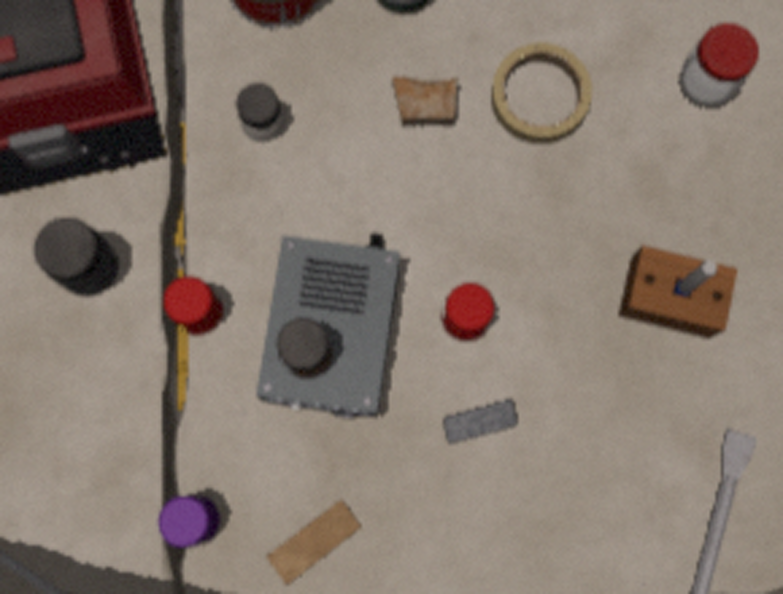

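The jar over the box is at about full-picture pixel (242,248), standing on the cover over the hole. The red-lidded ones at (200,232) and (304,235) and the purple one at (200,312) stand on the bench. I'll check the body colour in an enlarged scene crop and work out the first move.

```bash
cat >> h.py <<'E'
def plan(xyz,az):
    "units for tool y at azimuth az(deg), tool down, TCP xyz"
    o=manip.get_obs(); q=R.from_quat(o['ee_rot']); a=np.radians(az)
    y=np.array([np.cos(a),np.sin(a),0]); z=np.array([0,0,-1.]); T=R.from_matrix(np.c_[np.cross(y,z),y,z])
    s=q.inv().apply(np.array(xyz)-o['position'])/.05
    t=np.degrees((q.inv()*T).as_rotvec())/8
    print('shift',np.round(s,3),'turn',np.round(t,3))
E
python3 - <<'E'
from h import *
im=cv2.imread('pics/scene0.png')[170:330,160:420]; cv2.imwrite('pics/scene0c.png',cv2.resize(im,None,fx=3,fy=3,interpolation=cv2.INTER_CUBIC))
im,d,c=save('top','pics/top2.png')
vs,us=np.mgrid[0:420,0:560]; px=np.c_[us.ravel(),vs.ravel()]; P=pts(c,px,d.ravel())
def mask(x0,x1,y0,y1,z0,z1):
    m=(P[:,0]>x0)&(P[:,0]<x1)&(P[:,1]>y0)&(P[:,1]<y1)&(P[:,2]>z0)&(P[:,2]<z1)&(d.ravel()>0)
    I=m.reshape(420,560).astype(np.uint8); n,l,s,_=cv2.connectedComponentsWithStats(I,connectivity=4); k=1+np.argmax(s[1:,4]); return P[(l==k).ravel()]
for n,a in [('box',(.39,.62,.05,.26,.056,.066)),('pen',(.44,.6,-.27,-.1,.05,.06))]:
    A=mask(*a); print(n,len(A),cv2.minAreaRect((A[:,:2]*1000).astype(np.float32)),A[:,2].mean())
plan([.476,.169,.2],0)
E
```

```text
box 2262 ((503.5648498535156, 149.32598876953125), (110.28933715820312, 150.62318420410156), 79.1592788696289) 0.05998621704595075
pen 749 ((521.2705078125, -178.8505859375), (91.12930297851562, 60.79871368408203), 73.02742767333984) 0.05436953753834419
shift [-7.655 -5.908  0.906] turn [ 0.    -0.     8.601]
```

View pics/scene0c.png

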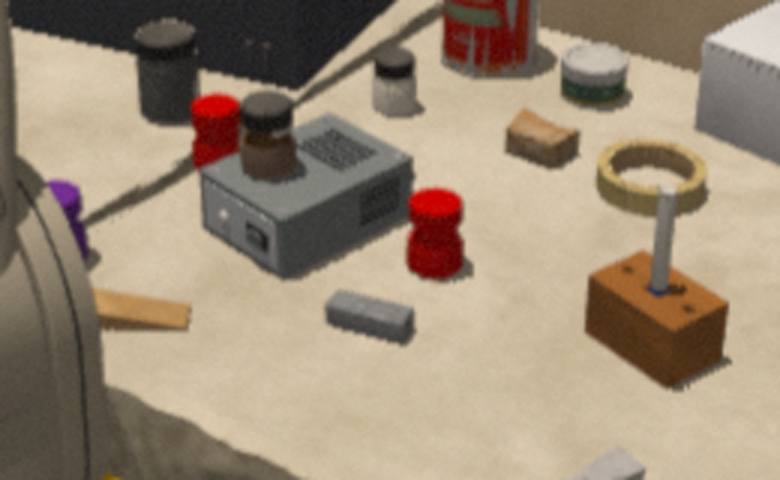

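The scene crop shows the brown jar with its black lid on the box cover at crop (267,135). The red jars at (216,130) and (435,232) and the purple one at (62,215) are look-alikes on the bench. The marker stands in the pen block at (663,240). The brown one is the target, so I'm moving above it.

```bash
python3 -m pendant '[[-0.9,-0.7,0.1,0,0,1,1],[-1.8,-1.4,0.2,0,0,2,1],[-2.8,-2.1,0.3,0,0,3.1,1],[-3.7,-2.8,0.4,0,0,4.2,1],[-4.6,-3.5,0.5,0,0,5.2,1],[-5.5,-4.2,0.6,0,0,6.2,1],[-6.4,-4.9,0.7,0,0,7.2,1],[-7.2,-5.5,0.8,0,0,8.2,1],[-7.66,-5.91,0.9,0,0,8.6,1],[-7.66,-5.91,0.9,0,0,8.6,1]]'
python3 - <<'E'
from h import *
im,d,c=save('wrist','pics/w1.png')
P=cloud(c,d,np.ones(d.shape,bool)); print(np.round(c['xyz'],3))
J=P[(P[:,2]>.115)&(P[:,2]<.135)&(abs(P[:,0]-.476)<.05)&(abs(P[:,1]-.169)<.05)]
if len(J)>10: print(len(J),cv2.minEnclosingCircle((J[:,:2]*1000).astype(np.float32)),J.mean(0))
plan([.476,.169,.088],0)
E
```

```text
clock: 2.35
position: [0.4768, 0.167, 0.2]
ee_rot: [0.708, 0.706, -0.0, 0.0]
ft_force: [0.2, 0.9, -0.4]
grip_width: 1.001
grasp_force: 0.0
[0.477 0.236 0.327]
4255 ((476.98919677734375, 167.5325469970703), 22.459352493286133) [0.47704677 0.16932735 0.12480566]
shift [ 3.000e-03 -1.000e-03  2.242e+00] turn [-0.003 -0.001  0.006]
```

View pics/w1.png

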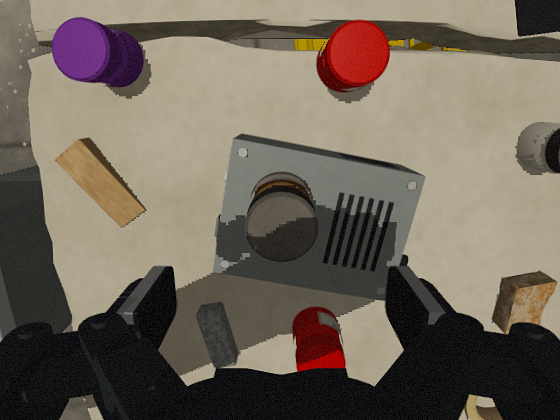

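The wrist view shows the jar's lid at (282,225), between the fingers, with no look-alike in their way. I'm descending and gripping.

```bash
python3 -m pendant '[[0,0,0.6,0,0,0,1],[0,0,1.2,0,0,0,1],[0,0,1.7,0,0,0,1],[0,0,2.05,0,0,0,1],[0,0,2.24,0,0,0,1],[0,0,2.24,0,0,0,1],[0,0,2.24,0,0,0,-0.2],[0,0,2.24,0,0,0,-0.2],[0,0,2.24,0,0,0,-0.5],[0,0,2.24,0,0,0,-0.5]]' 35
python3 -m pendant '[[0,0,0,0,0,0,-0.5],[0,0,0,0,0,0,-0.5],[0,0,-0.2,0,0,0,-0.5],[0,0,-0.5,0,0,0,-0.5],[0,0,-0.9,0,0,0,-0.5],[0,0,-1.3,0,0,0,-0.5],[0,0,-1.7,0,0,0,-0.5],[0,0,-2.0,0,0,0,-0.5],[0,0,-2.0,0,0,0,-0.5],[0,0,-2.0,0,0,0,-0.5]]'
python3 - <<'E'
from h import *
plan([.59,-.06,.188],0)
E
```

```text
clock: 3.65
position: [0.4766, 0.1691, 0.0892]
ee_rot: [0.707, 0.707, 0.001, -0.0]
ft_force: [-2.3, 0.2, 6.2]
grip_width: 0.543
grasp_force: 35.4
clock: 4.9
position: [0.4758, 0.1687, 0.1878]
ee_rot: [0.707, 0.707, -0.0, -0.0]
ft_force: [-0.2, -0.1, -1.3]
grip_width: 0.541
grasp_force: 36.4
shift [-4.575  2.282 -0.005] turn [-0.005  0.002  0.002]
```

```bash
python3 -m pendant '[[-0.6,0.3,0,0,0,0,-0.5],[-1.3,0.65,0,0,0,0,-0.5],[-2.1,1.05,0,0,0,0,-0.5],[-2.9,1.45,0,0,0,0,-0.5],[-3.6,1.8,0,0,0,0,-0.5],[-4.2,2.1,0,0,0,0,-0.5],[-4.57,2.28,0,0,0,0,-0.5],[-4.57,2.28,0.4,0,0,0,-0.5],[-4.57,2.28,0.8,0,0,0,-0.5],[-4.57,2.28,0.8,0,0,0,-0.5]]'
python3 - <<'E'
from h import *
im,d,c=save('top','pics/top3.png')
print(manip.tip_of('reset_hole','top')[:2],manip.tip_of('reset_cap','top')[:2])
for t in ['reset_hole','reset_cap']:
    for r in manip.tip_of(t,'top')[:2]: print(t,r['p'],ray(c,r['pixel'],.06 if t=='reset_hole' else .018))
v=im[225:285,215:285]; cv2.imwrite('pics/hole.png',cv2.resize(v[:,:,::-1],None,fx=8,fy=8,interpolation=cv2.INTER_CUBIC))
c2=c
print('px of predicted',)
plan([.59,-.06,.031],0)
E
```

```text
clock: 6.15
position: [0.5888, -0.0596, 0.1461]
ee_rot: [0.707, 0.707, -0.002, -0.001]
ft_force: [-0.7, 0.2, -0.8]
grip_width: 0.539
grasp_force: 36.3
[{'pixel': [240.5, 253.5], 'p': 0.93}] [{'pixel': [243.2, 251.3], 'p': 0.61}]
reset_hole 0.93 [[0.47006324 0.17711825 0.06      ]]
reset_cap 0.61 [[0.48085544 0.17322877 0.018     ]]
px of predicted
shift [-0.007 -0.016  2.362] turn [ 0.008 -0.001  0.002]
```

View pics/hole.png

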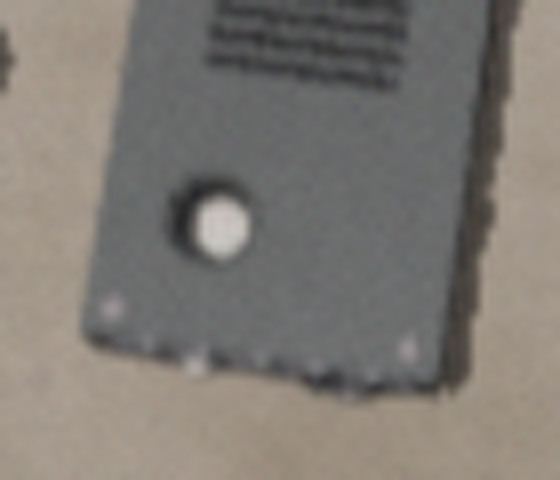

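The hole shows at crop (211,218), i.e. full (241,252), which agrees with the box fit to about 3 mm. Next I lower the jar, release it and rise.

```bash
python3 -m pendant '[[0,0,0.6,0,0,0,-0.5],[0,0,1.2,0,0,0,-0.5],[0,0,1.7,0,0,0,-0.5],[0,0,2.1,0,0,0,-0.5],[0,0,2.3,0,0,0,-0.5],[0,0,2.38,0,0,0,-0.5],[0,0,2.38,0,0,0,-0.5],[0,0,2.38,0,0,0,0.3],[0,0,2.38,0,0,0,0.8],[0,0,2.38,0,0,0,0.8]]'
python3 -m pendant '[[0,0,-0.2,0,0,0,0.8],[0,0,-0.7,0,0,0,0.8],[0,0,-1.4,0,0,0,0.8],[0,0,-2.2,0,0,0,0.8],[0,0,-3,0,0,0,0.8],[0,0,-3.6,0,0,0,0.8],[0,0,-3.6,0,0,0,0.8],[0,0,-3.6,0,0,0,0.8],[0,0,-3.6,0,0,0,0.8],[0,0,-3.6,0,0,0,0.8]]'
python3 - <<'E'
from h import *
im,d,c=save('top','pics/top4.png')
for r in manip.trace('jar','top')[:4]:
    P=cloud(c,d,r['pixels']); print(r['p'],np.round(r['box']),np.round(np.median(P,0),3))
plan([.5205,-.1785,.21],-17)
E
```

```text
clock: 7.65
position: [0.5904, -0.0596, 0.0296]
ee_rot: [0.707, 0.707, 0.0, 0.0]
ft_force: [-0.3, 1.0, -0.1]
grip_width: 0.9
grasp_force: 0.0
clock: 8.9
position: [0.5899, -0.0596, 0.2086]
ee_rot: [0.707, 0.707, -0.001, -0.0]
ft_force: [0.4, 0.0, 0.4]
grip_width: 0.899
grasp_force: 0.0
0.89 [322. 192. 340. 215.] [ 0.583 -0.054  0.065]
0.82 [295. 226. 312. 246.] [0.505 0.021 0.065]
0.79 [188. 304. 211. 324.] [0.334 0.278 0.066]
0.67 [238. 255. 246. 256.] [0.473 0.176 0.03 ]
shift [-2.376 -1.391 -0.022] turn [-5.000e-03  1.000e-03  2.126e+00]
```

The jar stands on the bench with its lid at 65 mm. Now I move above the marker.

```bash
python3 -m pendant '[[-0.6,-0.4,0,0,0,0.6,0.8],[-1.2,-0.7,0,0,0,1.2,0.8],[-1.8,-1.05,0,0,0,1.8,0.8],[-2.38,-1.39,0,0,0,2.13,0.8],[-2.38,-1.39,0,0,0,2.13,0.8],[-2.38,-1.39,0,0,0,2.13,0.8],[-2.38,-1.39,0,0,0,2.13,0.8],[-2.38,-1.39,0,0,0,2.13,0.8],[-2.38,-1.39,0,0,0,2.13,0.8],[-2.38,-1.39,0,0,0,2.13,0.8]]'
python3 - <<'E'
from h import *
im,d,c=save('wrist','pics/w2.png')
P=cloud(c,d,np.ones(d.shape,bool)); 
r=cv2.minAreaRect
near=P[(abs(P[:,0]-.52)<.03)&(abs(P[:,1]+.178)<.03)]
M=near[(near[:,2]>.138)&(near[:,2]<.155)]; print('top',len(M),r((M[:,:2]*1000).astype(np.float32)),M[:,2].mean())
for z in (.07,.09,.11,.13):
    m=near[abs(near[:,2]-z)<.008]; print(z,len(m), m.mean(0) if len(m) else '',np.ptp(m,axis=0) if len(m) else '')
B=P[(abs(P[:,2]-.055)<.003)&(abs(P[:,0]-.521)<.07)&(abs(P[:,1]+.179)<.07)]; print('block',r((B[:,:2]*1000).astype(np.float32)))
for t in ['marker_head','marker_foot']:
    for q in manip.tip_of(t,'wrist')[:2]: print(t,q,ray(c,q['pixel'],.145))
E
```

```text
clock: 10.25
position: [0.5208, -0.1785, 0.2092]
ee_rot: [0.804, 0.595, -0.0, -0.0]
ft_force: [-0.2, -0.1, 0.3]
grip_width: 0.898
grasp_force: 0.0
top 436 ((521.601806640625, -181.0922393798828), (13.044474601745605, 12.976430892944336), 36.1425666809082) 0.14237291461055215
0.07 83 [ 0.52301589 -0.17632247  0.06996472] [0.01317462 0.00717693 0.01585696]
0.09 103 [ 0.52289058 -0.17628421  0.09028454] [0.01241002 0.00712446 0.01582999]
0.11 129 [ 0.52302538 -0.17631817  0.11018932] [0.01291092 0.00756807 0.01568145]
0.13 167 [ 0.52299557 -0.17634349  0.13010561] [0.01236317 0.00749848 0.0158121 ]
block ((521.6885375976562, -181.12359619140625), (90.57906341552734, 60.33340072631836), 72.7984390258789)
marker_head {'pixel': [285.6, 238.5], 'p': 0.59} [[ 0.52281445 -0.1812089   0.145     ]]
marker_foot {'pixel': [281.7, 184.6], 'p': 0.95} [[ 0.52978806 -0.15067044  0.145     ]]
```

View pics/w2.png

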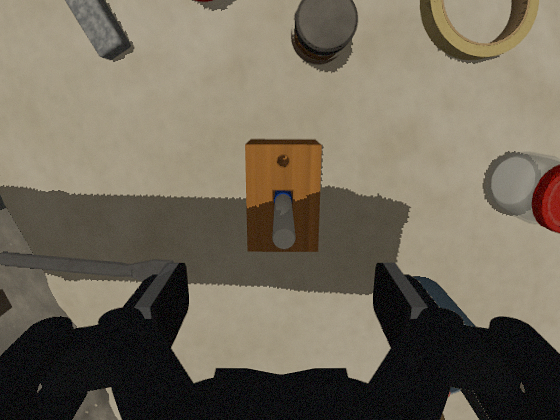

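The wrist view shows the marker upright, head at (284,238), in the block's square hole, and aligned with the jaws. I correct by about 3 mm, descend and grip.

```bash
python3 - <<'E'
from h import *
plan([.5217,-.181,.097],-17.2)
E
```

```text
shift [-0.04   0.031  2.245] turn [-0.    -0.001  0.022]
```

```bash
python3 -m pendant '[[-0.04,0.03,0.6,0,0,0,0.6],[-0.04,0.03,1.2,0,0,0,0.4],[-0.04,0.03,1.7,0,0,0,0.3],[-0.04,0.03,2.1,0,0,0,0.2],[-0.04,0.03,2.24,0,0,0,0.2],[-0.04,0.03,2.24,0,0,0,-0.4],[-0.04,0.03,2.24,0,0,0,-1],[-0.04,0.03,2.24,0,0,0,-1],[-0.04,0.03,2.24,0,0,0,-1],[-0.04,0.03,2.24,0,0,0,-1]]' 40
python3 -m pendant '[[0,0,0,0,0,0,-1],[0,0,0,0,0,0,-1],[0,0,0,0,0,0,-1],[0,0,-0.2,0,0,0,-1],[0,0,-0.5,0,0,0,-1],[0,0,-0.9,0,0,0,-1],[0,0,-1.3,0,0,0,-1],[0,0,-1.7,0,0,0,-1],[0,0,-2.0,0,0,0,-1],[0,0,-2.0,0,0,0,-1]]'
python3 - <<'E'
from h import *
plan([.472,.176,.197],-10.8)
E
```

```text
clock: 11.65
position: [0.5222, -0.1812, 0.0982]
ee_rot: [0.804, 0.595, 0.001, 0.0]
ft_force: [-0.4, 0.1, 6.2]
grip_width: 0.142
grasp_force: 41.0
clock: 12.9
position: [0.5222, -0.1812, 0.1986]
ee_rot: [0.804, 0.595, 0.001, 0.001]
ft_force: [-0.3, -0.1, 0.4]
grip_width: 0.144
grasp_force: 40.3
shift [ 6.536 -3.051  0.029] turn [ 0.015 -0.004 -0.778]
```

```bash
python3 -m pendant '[[0.6,-0.3,0,0,0,0,-1],[1.4,-0.65,0,0,0,-0.2,-1],[2.3,-1.05,0,0,0,-0.3,-1],[3.2,-1.5,0,0,0,-0.4,-1],[4.1,-1.9,0,0,0,-0.5,-1],[5.0,-2.3,0,0,0,-0.6,-1],[5.8,-2.7,0,0,0,-0.78,-1],[6.3,-2.95,0,0,0,-0.78,-1],[6.54,-3.05,0,0,0,-0.78,-1],[6.54,-3.05,0,0,0,-0.78,-1]]'
python3 - <<'E'
from h import *
im,d,c=save('wrist','pics/w3.png')
for t in ['reset_hole','marker_foot','reset_cap']:
    for q in manip.tip_of(t,'wrist')[:2]: print(t,q,ray(c,q['pixel'],{'reset_hole':.06,'marker_foot':.115,'reset_cap':.018}[t]))
P=cloud(c,d,np.ones(d.shape,bool)); o=manip.get_obs(); print(o['position'])
B=P[(abs(P[:,2]-.06)<.003)&(abs(P[:,0]-.504)<.1)&(abs(P[:,1]-.15)<.075)]; print('box',cv2.minAreaRect((B[:,:2]*1000).astype(np.float32)))
n=P[(abs(P[:,0]-.472)<.03)&(abs(P[:,1]-.176)<.03)]
for z in (.10,.11,.12,.13,.14,.15,.16,.17):
    m=n[abs(n[:,2]-z)<.005]; print(z,len(m),np.round(m.mean(0),4) if len(m) else '',np.round(np.ptp(m,axis=0),3) if len(m) else '')
print('lowest above .09',n[n[:,2]>.075][:,2].min())
E
```

```text
clock: 14.15
position: [0.4714, 0.1762, 0.1968]
ee_rot: [0.77, 0.638, -0.0, 0.0]
ft_force: [0.4, 0.3, -0.6]
grip_width: 0.145
grasp_force: 40.3
reset_hole {'pixel': [285.8, 204.4], 'p': 0.64} [[0.47496445 0.17431122 0.06      ]]
marker_foot {'pixel': [279.3, 220.8], 'p': 0.58} [[0.47107638 0.17934314 0.115     ]]
reset_cap {'pixel': [284.8, 192.0], 'p': 0.79} [[0.47468952 0.17445036 0.018     ]]
[0.47192754 0.17489606 0.1972626 ]
box ((504.7500305175781, 146.99375915527344), (111.21752166748047, 151.23892211914062), 78.9936294555664)
0.1 0  
0.11 10 [0.4731 0.1802 0.1136] [0.012 0.006 0.003]
0.12 105 [0.4719 0.1813 0.1198] [0.013 0.006 0.01 ]
0.13 116 [0.472  0.1813 0.1299] [0.013 0.007 0.01 ]
0.14 142 [0.4721 0.1814 0.1399] [0.014 0.007 0.01 ]
0.15 251 [0.4721 0.1809 0.1512] [0.015 0.011 0.01 ]
0.16 169 [0.472  0.1809 0.1607] [0.013 0.008 0.01 ]
0.17 221 [0.4721 0.181  0.1701] [0.013 0.007 0.01 ]
lowest above .09 0.11199825011955952
```

View pics/w3.png

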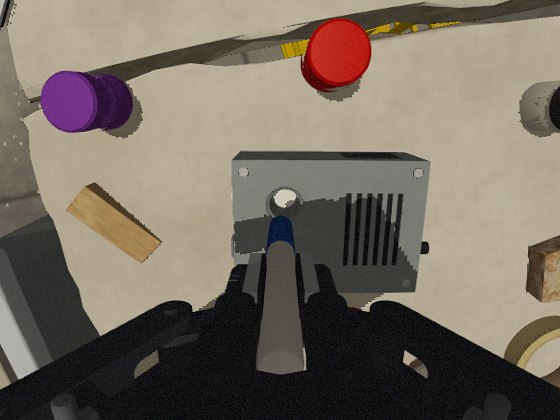

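The view shows the marker's foot at (281,222) and the hole at (285,203). The foot is about 3.5 mm short in x and 2.8 mm too far in y. I correct, lower to just above the cover and look again.

```bash
python3 - <<'E'
from h import *
o=manip.get_obs()['position']; plan([.472+.0035,.1755-.0028,.160],-10.8)
E
```

```text
shift [-0.029  0.078  0.745] turn [ 0.     0.001 -0.014]
```

```bash
python3 -m pendant '[[-0.02,0.04,0.2,0,0,0,-1],[-0.04,0.08,0.4,0,0,0,-1],[-0.04,0.08,0.6,0,0,0,-1],[-0.04,0.08,0.74,0,0,0,-1],[-0.04,0.08,0.74,0,0,0,-1],[-0.04,0.08,0.74,0,0,0,-1],[-0.04,0.08,0.74,0,0,0,-1],[-0.04,0.08,0.74,0,0,0,-1],[-0.04,0.08,0.74,0,0,0,-1],[-0.04,0.08,0.74,0,0,0,-1]]' 60
python3 - <<'E'
from h import *
im,d,c=save('wrist','pics/w4.png')
for t in ['reset_hole','marker_foot','reset_cap']:
    for q in manip.tip_of(t,'wrist')[:2]: print(t,q,ray(c,q['pixel'],{'reset_hole':.06,'marker_foot':.078,'reset_cap':.03}[t]))
P=cloud(c,d,np.ones(d.shape,bool)); 
B=P[(abs(P[:,2]-.06)<.003)&(abs(P[:,0]-.504)<.1)&(abs(P[:,1]-.15)<.075)]; print('box',cv2.minAreaRect((B[:,:2]*1000).astype(np.float32)))
n=P[(abs(P[:,0]-.475)<.03)&(abs(P[:,1]-.174)<.03)]
for z in (.08,.09,.10,.11,.12,.13):
    m=n[abs(n[:,2]-z)<.005]; print(z,len(m),np.round((m.max(0)+m.min(0))/2,4),np.round(m.mean(0),4) if len(m) else '')
cv2.imwrite('pics/w4c.png',cv2.resize(im[140:300,200:380,::-1],None,fx=3.5,fy=3.5))
E
```

```text
clock: 15.6
position: [0.4751, 0.1736, 0.1604]
ee_rot: [0.77, 0.638, 0.0, -0.0]
ft_force: [0.2, 0.2, -0.3]
grip_width: 0.142
grasp_force: 61.5
reset_hole {'pixel': [278.3, 216.3], 'p': 0.6} [[0.47358571 0.17429231 0.06      ]]
marker_foot {'pixel': [278.1, 224.4], 'p': 0.71} [[0.47360662 0.1744976  0.078     ]]
reset_cap {'pixel': [278.2, 202.5], 'p': 0.88} [[0.47365883 0.17599994 0.03      ]]
box ((504.6395263671875, 147.49765014648438), (110.60433197021484, 151.48289489746094), 78.73900604248047)
0.08 80 [0.475  0.1771 0.0808] [0.4758 0.1786 0.0811]
0.09 111 [0.4752 0.1766 0.09  ] [0.4757 0.1788 0.0901]
0.1 135 [0.4751 0.177  0.1   ] [0.4759 0.1789 0.1002]
0.11 155 [0.4751 0.1768 0.11  ] [0.476  0.1789 0.1101]
0.12 244 [0.4747 0.1755 0.12  ] [0.4755 0.178  0.1191]
0.13 215 [0.4752 0.1766 0.13  ] [0.4759 0.1783 0.1301]
```

View pics/w4c.png

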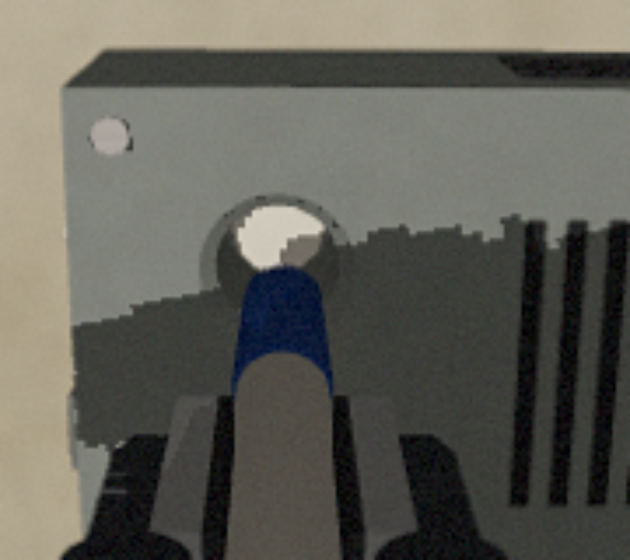

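The foot (crop (285,280)) is over the hole (centre near (276,255)), within about 1 mm. I go down and watch the force.

```bash
python3 -m pendant '[[0,-0.015,0.15,0,0,0,-1],[0,-0.015,0.3,0,0,0,-1],[0,-0.015,0.45,0,0,0,-1],[0,-0.015,0.6,0,0,0,-1],[0,-0.015,0.75,0,0,0,-1],[0,-0.015,0.85,0,0,0,-1],[0,-0.015,0.92,0,0,0,-1],[0,-0.015,0.98,0,0,0,-1],[0,-0.015,0.98,0,0,0,-1],[0,-0.015,0.98,0,0,0,-1]]'
```

```text
clock: 17.05
position: [0.4744, 0.1738, 0.1115]
ee_rot: [0.77, 0.638, 0.0, -0.0]
ft_force: [-0.2, 0.3, 2.4]
grip_width: 0.144
grasp_force: 62.0
```

```bash
python3 -m pendant '[[0,0,0.02,0,0,0,-1],[0,0,0.04,0,0,0,-1],[0,0,0.06,0,0,0,-1],[0,0,0.07,0,0,0,-1],[0,0,0.08,0,0,0,-1],[0,0,0.08,0,0,0,-1],[0,0,0.08,0,0,0,-1],[0,0,0.08,0,0,0,-1],[0,0,0.08,0,0,0,-1],[0,0,0.08,0,0,0,-1]]'
```

```text
clock: 18.3
position: [0.4746, 0.1739, 0.1081]
ee_rot: [0.77, 0.637, 0.0, -0.0]
ft_force: [-3.6, -2.4, 11.4]
grip_width: 0.144
grasp_force: 63.4
```

The force and depth agree: 2.4 N at 1.7 mm pressed, then 11 N with the foot at 25 mm, which is the stop. One check of the jar, then I hand in.

```bash
python3 - <<'E'
from h import *
im,d,c=save('top','pics/top9.png')
J=[np.round(np.median(cloud(c,d,r['pixels']),0),3) for r in manip.trace('jar','top')[:4]]; print(J)
o=manip.get_obs(); print(o['clock'],o['ft_force'],o['grasp_force'],o['position'])
if any(np.hypot(p[0]-.585,p[1]+.056)<.015 and abs(p[2]-.065)<.006 for p in J) and o['ft_force'][2]>5: print(manip.hand_in())
E
```

```text
[array([ 0.584, -0.057,  0.065]), array([0.334, 0.279, 0.066]), array([0.507, 0.021, 0.066])]
18.4 [-3.34181448 -0.97992332 10.92249388] 63.41710567474365 [0.47465074 0.17388992 0.10807362]
the job is handed in; nothing more can be done
None
```

I handed the job in at 18.4 s; no verdict was shown. The jar stands upright on the bench, and the gripped marker is holding the reset button at its stop with about 11 N.

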